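# Dim the stage lamp three clicks and draw the specimen carrier out of its clamp

## Task

Dim the stage lamp first: turn the large bar-shaped knob on the lamp control box exactly three clicks anticlockwise, seen from above. Then swing the clamp bar of the perforated stage up so far that it stands up by itself, and slide the specimen carrier, flat in its guides and without lifting it, out from beneath until it meets the stop at the near end of the stage. Leave the knob on its new click and the clamp up, and do not push the things lying around out of their places.

Things in the scene. Friction and masses are not known exactly. Their poses are not given: they have to be found in the camera images.
- knob (a joint): Selector knob, rad, upright axis. 0 is the off stop, fully anticlockwise seen from above; grows clockwise to 2.94. Eight sprung click positions, one each 0.42 rad (24 degrees): 0, 0.42 ... 2.94. Released between two, it snaps to the nearer by itself. About 0.1 N m takes it over a click. It starts resting on any one of clicks 3 to 7 (1.26 to 2.94).
- lampbox: Lamp control box, fixed: grey, 170 (x) x 200 (y) x 70 mm high; origin under its centre. The selector knob stands on its top at x -25, y +40 mm, with eight black ticks round it. The small round trim knob (18 mm across, 13 mm high) at x -50, y -55 mm is not to be used.
- knob_grip (a point): Point on the knob's axis at the height to grip it, 29 mm above the box's top (99 mm above the table). Black knob: round skirt 50 mm across, 6 mm thick, and on it an upright bar 44 mm long, 14 mm thick, top 40 mm above the box, pinched across its 14 mm. This point's x axis runs along the bar to its pointer end (white line on top) and turns with the knob; z is up.
- knob_nose (a point): Pointer end of the knob: 25 mm from the axis along the bar, at the height of knob_grip and with the same axes.
- clamp (a joint): Clamp bar hinge, radians: 0 lying across the carrier (as it starts), growing as its free end is lifted, 1.75 at the open stop. The hinge is stiff: the bar stays where it is left; about 4 N at the handle lifts it.
- clamp_handle (a point): Middle of the clamp's handle: a black round rod 10 mm thick, 62 mm long between two posts, parallel to the hinge (stage x), 38 mm above the steel clamp bar's top and 95.5 mm above the table when down. Pinch it from above, fingers closing along stage y; it rolls in the fingers as the clamp swings. Bar: 147 x 20 x 8 mm, underside 1.5 mm above the carrier's plate.
- clamp_hinge (a point): A point on the hinge axis, at the +y end of the clamp bar, 53.5 mm above the table; with the clamp down the handle is 125 mm from it towards stage -y and 42 mm higher. The axis is parallel to the stage's x; opening, the handle goes up and over towards stage +y.
- stop_face (a point): Middle of the near stop's inner face, at the height of the stage's top (42 mm above the table). x runs along the guides away from the stop, y across to the left (to the hinge), z up. The fixed stage is an aluminium plate with rows of holes, 280 x 180 mm, on posts; guide strips 5 mm high, 64 mm apart inside; stop 10 mm high. The clamp bar lies across at x = 217 mm.
- carrier_mid (a point): Middle of the specimen carrier's plate, half-way up it: loose dark metal plate 110 (x) x 60 (y) x 6 mm, about 0.16 kg, lying between the guides, x away from the stop (within 0.03 rad). Against the stop this point is 55 mm from stop_face along x. An 8 mm high rib across its far end catches on the clamp bar while that is down.
- carrier_tab (a point): Grip point of the carrier's tab: an upright fin of the same dark metal on the carrier's near end, 24 mm long (x), 12 mm thick (y), rising 30 mm above the plate; the point is 20 mm above carrier_mid and 40 mm towards the stop, 13 mm below the fin's top. Pinched from above across its 12 mm.
- dish_mid (a point): Bystander: clear flat dish, 58 mm across, 13 mm high, on the right far part of the control box's top; its centre.
- objective_mid (a point): Bystander: steel microscope objective standing between the box and the stage, 34 mm across, 50 mm high; its centre.
- oil_mid (a point): Bystander: small amber bottle, 28 mm across, 55 mm high, between the box and the stage; its centre.
- slidebox_mid (a point): Bystander: flat grey slide box 80 x 60 x 35 mm at the back; its centre.
- driver_grip (a point): Bystander: screwdriver lying at the right near the robot; a point on its handle.
- mug_mid (a point): Bystander: white mug, 80 mm across, 95 mm high, at the left; its centre.
- tipbox_mid (a point): Bystander: white open divided box 120 x 85 x 50 mm, at the right; its centre.
Things that resemble listed ones, but are neither listed nor needed, are in the scene too. What is shaped like the part that bears carrier_mid but orange or yellow is not meant.

How it is judged:
By the outcome, as a careful person would: the job done as asked, in the order asked, and still so for the second after the job is handed in, with the robot touching nothing.
It also fails if it takes over 61 s, if anything falls off the work surface, if the arm or the gripper's body presses on something with over 40 N, if the wrist force passes 120 N, or if a joint passes its speed limit or range.

## Robot

A 7-joint arm with a two-finger parallel gripper is mounted at the origin on the work surface. World frame = base frame: x ahead of the robot, y to its left, z up, the work surface at z = 0. Lengths are in m, angles in degrees, forces in N, time in s.
With the tool pointing down it reaches from about 0.4 to 0.75 m from the base axis. Payload 19.5 kg.
Tool frame: the origin (TCP) lies on the mounting face of the last link; the fingertips stand 173 mm ahead of it and the grasp point (between the pads) lies 155 mm ahead of it; z points along the fingers, y is the line along which they close (so a half turn about z gives the same grasp; the last joint's range is limited). The gripper opens to 85 mm and grips with 20 to 120 N. Pads are 22 mm wide; open, the fingers measure 114 mm over their backs; the gripper's body (76 mm by 85 mm) begins 54 mm behind the grasp point. The pads swing forward as they close: fully open they stand 13 mm farther back than shut.
Start: joints at [69.746, 40.479, -1.581, 85.061, 1.261, 54.483, -4.326], TCP at [0.176, -0.547, 0.405] pointing down, gripper open.
Joint ranges: [-155.06, 155.06], [-18.47, 123.98], [-90, 86.84], [0, 140.48], [-83.41, 263.41], [0, 116], [-161.91, 161.91]. Speed limits (degrees/s): [108.29, 108.29, 147.25, 147.25, 172.46, 172.46, 172.46].

## Interface

Orientations are given as [roll, pitch, yaw] about the fixed x, y, z axes, in that order (R = Rz(yaw) Ry(pitch) Rx(roll)).
In Python, from cell import get_state, grab_frame, get_calibration, close_job gives the robot as it stands.
- The arm moves only by the shell command python3 -m crank 'ROWS'. ROWS is JSON, a list of rows, each a list of 5 numbers: the shift along the tool's x, y, z in cm, then the turn about the tool's z in rad, then the finger opening in cm, from 0 to 8.54. In form: [[x, y, z, spin, fingers], ...]. A call has 1 to 8 rows; each row shifts and turns the commanded pose from where the row before left it, along the tool's axes as they then stand; what a row does not reach is not made up. A row lasts 1/12 s, in which the tool goes at most 41.7 mm and 7.16 degrees, less where a joint would pass 70% of its speed; a pose out of reach is approached as far as the arm can. A call with a gripper value outside its range is refused whole. The fingers move at their own pace and stop on an object; the grip force is fixed at half the most. Time passes only in rows, so rows that do not move let the fingers close. It gives the time, the measured TCP pose, the force, the opening and the grip force at its end, in the units of the state.
- get_state(): the state, without advancing time (a new reading comes with each control period).
- grab_frame(name): name is "scene" or "top" or "wrist"; returns (picture, depth): 384x512x3 uint8, red, green, blue; 384x512 float32, m along the optical axis (not along the pixel's ray), 0 where there is no reading.
- get_calibration(name): a dict with "intrinsics" (3x3 intrinsics, pixels), "origin" and "attitude" of the camera in the world; the wrist camera has in their place "T_tool_cam" (4x4, takes a point from camera to tool coordinates, whose origin is the TCP and whose axes are the flange's). Camera axes: x right, y down, z forward; pixel columns grow to the right and rows downward; lengths in m; the calibration is good to about 2 mm. The wrist camera is an equidistant fisheye: a pixel r from the principal point sees the ray r / f radians off the axis. A picture is of the moment at which its call begins: read the wrist's pose just before it. get_calibration takes no time and is no camera call.
- close_job(): hands the job in; it is judged then, once.
The state is a dict: "t": time; "qpos": joint angles; "qvel": joint speeds; "effort": joint torques, N m; "tool_pos": TCP position; "eef_rot": TCP orientation; "contact_force": force on the tool from outside, world axes, zero at the start; "ft_torque": the same for the moment, N m; "width": finger opening in m; "gripper_force": force on a finger pad.
Only numpy, scipy, OpenCV 4.12 (cv2) and the standard library are available. Lean on these libraries where they do the work, as an engineer would, in place of code of your own. Each camera call takes 0.05 s, during which the arm holds its last target. There are 200 camera calls.

## Working session

There is one attempt and no reset: what is moved stays moved. The work goes in short steps, Python scripts to look and compute and a shell command to move; the robot and the scene stay as the last step left them, time stands still between calls to the robot, and variables do not carry over. Pictures are saved under pics/ and viewed, at most 10 in all, crops included, and the job is handed in when it is done.

```bash
mkdir -p pics; ls; cat > h.py <<'E'
import numpy as np, cv2
from cell import *
from scipy.spatial.transform import Rotation as R
def save(n,f): cv2.imwrite('pics/'+f, cv2.cvtColor(n,cv2.COLOR_RGB2BGR))
E
python3 - <<'E'
from h import *
s=get_state(); print({k:np.round(v,3) for k,v in s.items()})
for n in("scene","top","wrist"):
    c=get_calibration(n); print(n,{k:np.round(v,4).tolist() for k,v in c.items()})
    p,d=grab_frame(n); save(p,n+'0.png'); np.save(n+'0d.npy',d); print((d>0).mean())
E
```

```text
pics
{'t': np.float64(0.0), 'qpos': array([69.746, 40.513, -1.582, 85.082,  1.259, 54.482, -4.325]), 'qvel': array([-0.008, -0.081, -0.021, -0.004,  0.05 , -0.028, -0.023]), 'effort': array([-5.0000e-03, -8.8325e+01,  1.2330e+00, -2.3618e+01,  1.7000e-02,
        6.0000e-03,  0.0000e+00]), 'tool_pos': array([ 0.176, -0.547,  0.404]), 'eef_rot': array([-1.7994e+02,  1.0000e-03,  1.7865e+01]), 'contact_force': array([-0.057, -1.059, -1.266]), 'ft_torque': array([-0.038, -0.048, -0.018]), 'gripper_force': np.float64(0.0), 'width': np.float64(0.086)}
scene {'intrinsics': [[454.9665, 0.0, 254.7925], [0.0, 454.9665, 190.2873], [0.0, 0.0, 1.0]], 'origin': [1.7264, -0.2743, 0.9558], 'attitude': [-125.7663, 0.7653, 77.0803]}
0.9680074055989584
top {'intrinsics': [[368.7481, 0.0, 260.2281], [0.0, 368.7481, 190.2986], [0.0, 0.0, 1.0]], 'origin': [0.3255, -0.0157, 1.1917], 'attitude': [-167.5846, 0.1842, -85.3624]}
0.9957936604817709
wrist {'intrinsics': [[297.3186, 0.0, 252.1085], [0.0, 297.3186, 198.2396], [0.0, 0.0, 1.0]], 'T_tool_cam': [[0.0004, -0.9628, -0.2704, 0.0692], [1.0, 0.0002, 0.0006, -0.0013], [-0.0005, -0.2704, 0.9628, 0.0313], [0.0, 0.0, 0.0, 1.0]]}
0.9910939534505209
```

View pics/top0.png

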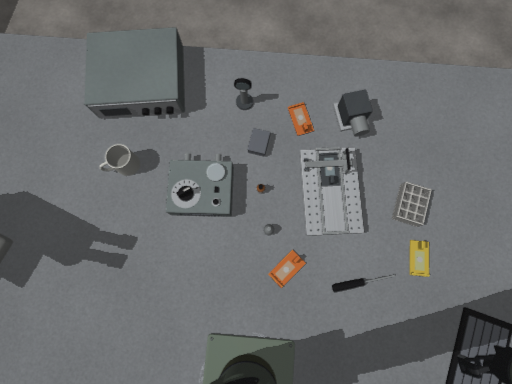

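View pics/scene0.png

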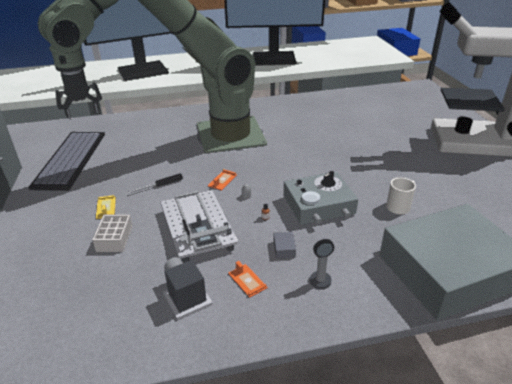

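The top view shows the lamp box at about (200,187) with the knob at (186,190), and the stage at (333,192) with the clamp bar at the top and the handle near (348,160). The scene view shows the same layout from the far side. I'll enlarge this and measure it.

```bash
cat >> h.py <<'E'
def cam(n,s=None):
    c=get_calibration(n); K=np.array(c['intrinsics'])
    if n=='wrist':
        T=np.eye(4); T[:3,:3]=R.from_euler('xyz',s['eef_rot'],degrees=True).as_matrix(); T[:3,3]=s['tool_pos']
        T=T@np.array(c['T_tool_cam']); return K,T[:3,:3],T[:3,3]
    return K,R.from_euler('xyz',c['attitude'],degrees=True).as_matrix(),np.array(c['origin'])
def rays(n,px,s=None):
    K,A,o=cam(n,s); px=np.atleast_2d(np.array(px,float))
    v=np.c_[(px[:,0]-K[0,2])/K[0,0],(px[:,1]-K[1,2])/K[1,1]]
    if n=='wrist':
        r=np.linalg.norm(v,axis=1)+1e-9; v=np.c_[v*(np.sin(r)/r)[:,None],np.cos(r)]
    else: v=np.c_[v,np.ones(len(v))]
    return o,v@A.T,v[:,2]
def plane(n,px,z,s=None):
    o,v,_=rays(n,px,s); return o+v*((z-o[2])/v[:,2])[:,None]
def depthpts(n,px,d,s=None):
    o,v,vz=rays(n,px,s); px=np.atleast_2d(np.array(px)).astype(int)
    return o+v*(d[px[:,1],px[:,0]]/vz)[:,None]
def two(o1,v1,o2,v2):
    a=np.linalg.lstsq(np.c_[v1,-v2],o2-o1,rcond=None)[0]; p=o1+v1*a[0]; q=o2+v2*a[1]
    return (p+q)/2,np.linalg.norm(p-q)
E
python3 - <<'E'
from h import *
im=cv2.imread('pics/top0.png'); d=np.load('top0d.npy')
a=cv2.resize(im[145:245,160:240],None,fx=5,fy=5,interpolation=cv2.INTER_CUBIC)
b=cv2.resize(im[145:245,295:375],None,fx=5,fy=5,interpolation=cv2.INTER_CUBIC)
cv2.imwrite('pics/top0z.png',np.hstack([a,b]))
px=[(200,200),(186,190),(216,172),(261,188),(268,229),(259,141),(118,156),(320,200),(348,155),(348,160),(348,165),(330,164),(330,182),(333,215),(304,155),(307,230),(362,230)]
for p,q in zip(px,depthpts('top',px,d)): print(p,np.round(q,3))
E
```

```text
(200, 200) [0.526 0.191 0.071]
(186, 190) [0.545 0.229 0.111]
(216, 172) [0.616 0.15  0.082]
(261, 188) [0.583 0.006 0.053]
(268, 229) [ 0.455 -0.026  0.055]
(259, 141) [0.746 0.026 0.032]
(118, 156) [0.66  0.488 0.024]
(320, 200) [ 0.56  -0.182  0.046]
(348, 155) [ 0.698 -0.255  0.099]
(348, 160) [ 0.682 -0.255  0.101]
(348, 165) [ 0.667 -0.256  0.097]
(330, 164) [ 0.678 -0.207  0.056]
(330, 182) [ 0.615 -0.208  0.07 ]
(333, 215) [ 0.517 -0.226  0.041]
(304, 155) [ 0.707 -0.124  0.041]
(307, 230) [ 0.463 -0.147  0.042]
(362, 230) [ 0.477 -0.318  0.042]
```

View pics/top0z.png

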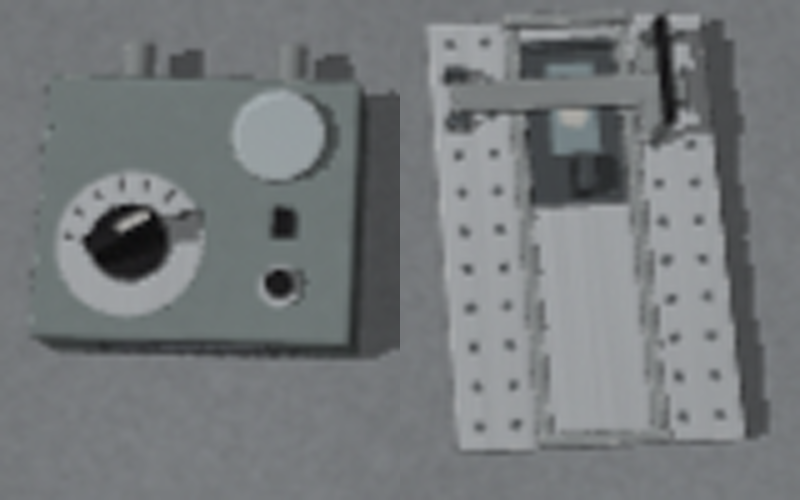

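The knob is at about (186,192), with its white pointer line running up-right, near click 6 of the fan of ticks. The clamp handle is a dark rod near (347,160), and the carrier tab is at about (332,180). I'll move over the knob for a close look.

```bash
cat >> h.py <<'E'
def to(x,y,z,yaw=None):
    s=get_state(); T=R.from_euler('xyz',s['eef_rot'],degrees=True).as_matrix()
    print('t %.2f pos'%s['t'],np.round(s['tool_pos'],4),'rot',np.round(s['eef_rot'],1),'q7 %.0f'%s['qpos'][6],'w %.3f'%s['width'])
    print('shift cm',np.round(T.T@(np.array([x,y,z])-s['tool_pos'])*100,2), 'spin rad', None if yaw is None else np.round(-((yaw-s['eef_rot'][2]+180)%360-180)/57.2958,3))
E
python3 -m crank '[[3.06,-2.05,0,0,8.5],[3.06,-2.05,0,0,8.5],[3.06,-2.05,0,0,8.5],[3.06,-2.05,0,0,8.5],[3.06,-2.05,0,0,8.5],[3.06,-2.05,0,0,8.5],[3.06,-2.05,0,0,8.5],[3.06,-2.05,0,0,8.5]]'
python3 -m crank '[[3.06,-2.05,0,0,8.5],[3.06,-2.05,0,0,8.5],[3.06,-2.05,0,0,8.5],[3.06,-2.05,0,0,8.5],[0,0,0,-0.12,8.5],[0,0,0,-0.12,8.5],[0,0,0,-0.12,8.5],[0,0,0,-0.12,8.5]]'
python3 -m crank '[[0,0,0,-0.12,8.5],[0,0,0,-0.12,8.5],[0,0,0,-0.12,8.5],[0,0,0,-0.12,8.5],[0,0,0,-0.12,8.5],[0,0,0,-0.12,8.5],[0,0,0,-0.12,8.5],[0,0,0,-0.12,8.5]]'
python3 -m crank '[[0,0,0,-0.12,8.5],[0,0,0,-0.12,8.5],[0,0,0,-0.1,8.5],[0,0,0,0,8.5]]'
python3 -c "from h import *;to(.545,.229,.36,120)"
```

```text
t: 0.82
tool_pos: [0.3599, -0.3145, 0.4047]
eef_rot: [-180.0, -0.0, 17.9]
contact_force: [1.4, 0.3, 0.4]
width: 0.085
gripper_force: 0.0
t: 1.48
tool_pos: [0.4505, -0.2003, 0.4046]
eef_rot: [-180.0, 0.0, 45.7]
contact_force: [0.2, -0.3, 0.0]
width: 0.0849
gripper_force: 0.0
t: 2.15
tool_pos: [0.4504, -0.2005, 0.4046]
eef_rot: [-180.0, -0.0, 100.7]
contact_force: [0.5, -0.5, 0.2]
width: 0.085
gripper_force: 0.0
t: 2.48
tool_pos: [0.4503, -0.2007, 0.4045]
eef_rot: [-180.0, -0.0, 120.1]
contact_force: [0.3, -0.1, 0.6]
width: 0.0852
gripper_force: 0.0
t 2.48 pos [ 0.4503 -0.2007  0.4045] rot [-180.    -0.   120.1] q7 28 w 0.085
shift cm [32.41 29.76  4.47] spin rad 0.002
```

```bash
python3 -m crank '[[2.7,2.48,0,0,8.5],[2.7,2.48,0,0,8.5],[2.7,2.48,0,0,8.5],[2.7,2.48,0,0,8.5],[2.7,2.48,0,0,8.5],[2.7,2.48,0,0,8.5],[2.7,2.48,0,0,8.5],[2.7,2.48,0,0,8.5]]'
python3 -m crank '[[2.7,2.48,1,0,5],[2.7,2.48,1,0,5],[2.7,2.48,1,0,5],[2.7,2.48,1.4,0,5],[0,0,0,0,5],[0,0,0,0,5]]'
python3 - <<'E'
from h import *
to(.545,.229,.36,120)
s=get_state(); p,d=grab_frame('wrist'); save(p,'w1.png'); np.save('w1d.npy',d); np.save('w1s.npy',s,allow_pickle=True)
E
```

```text
t: 3.15
tool_pos: [0.515, 0.0875, 0.4047]
eef_rot: [-180.0, -0.0, 119.6]
contact_force: [0.4, -0.1, 0.4]
width: 0.0849
gripper_force: 0.0
t: 3.65
tool_pos: [0.5468, 0.2305, 0.3596]
eef_rot: [-179.9, -0.0, 119.8]
contact_force: [-0.6, -1.1, 0.5]
width: 0.0504
gripper_force: 0.0
t 3.65 pos [0.5468 0.2305 0.3596] rot [-179.9   -0.   119.8] q7 -14 w 0.050
shift cm [-0.04 -0.23 -0.04] spin rad -0.003
```

View pics/w1.png

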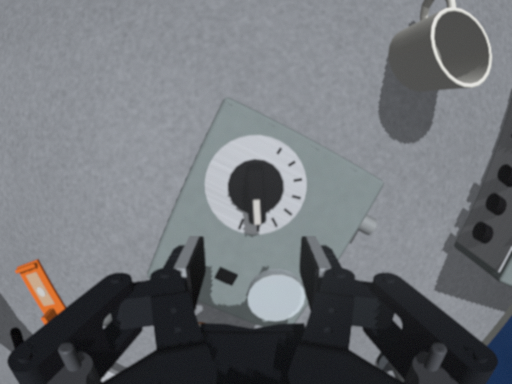

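The wrist view shows the white dial ring centred near (256,185). The pointer line runs down at (257,212), covering tick 6, with tick 0 at (279,151) and tick 7 at (241,224). So the knob is on click 6, and I'll compute its axis and bar angle.

```bash
python3 - <<'E'
from h import *
s=np.load('w1s.npy',allow_pickle=True).item(); im=cv2.imread('pics/w1.png'); d=np.load('w1d.npy')
ys,xs=np.mgrid[120:250,190:320]; px=np.c_[xs.ravel(),ys.ravel()]
P=depthpts('wrist',px,d,s); C=im[px[:,1],px[:,0]].astype(int)
top=(P[:,2]>.104)&(P[:,2]<.118); q=P[top]; print('bar top',top.sum(),np.round(np.median(q,0),4),q[:,2].std())
r=cv2.minAreaRect((q[:,:2]*1000).astype(np.float32)); print('rect mm',r, cv2.boxPoints(r).round(1).tolist())
# white line on top
w=top&(C.min(1)>130); a=plane('wrist',px[w],.110,s); m=a.mean(0); u=np.linalg.svd(a[:,:2]-m[:2])[2][0]; print('line',w.sum(),m.round(4),np.degrees(np.arctan2(u[1],u[0])))
# ring: bright pixels near the box top
g=((C.min(1)>110)&(abs(P[:,2]-.07)<.005)).reshape(xs.shape).astype(np.uint8)
n,l,st,_=cv2.connectedComponentsWithStats(g); k=1+st[1:,4].argmax()
c=max(cv2.findContours((l==k).astype(np.uint8),0,1)[0],key=cv2.contourArea)[:,0]+[190,120]
pl=plane('wrist',cv2.convexHull(c.astype(np.int32))[:,0],.07,s); e=cv2.minEnclosingCircle((pl[:,:2]*1000).astype(np.float32)); print('ring',e)
# ticks
for t in [(279,151),(291,164),(297,180),(297,196),(289,211),(275,222),(257,212),(241,224)]:
    v=plane('wrist',t,.07 if t!=(257,212) else .11,s)[0][:2]-np.array(e[0])/1000; print(t,v.round(4),np.degrees(np.arctan2(v[1],v[0])).round(1))
# triangulate knob with top view: dark centroid of the knob and its height
o1,v1,_=rays('wrist',(257,212),s)
from itertools import product
ti=cv2.imread('pics/top0.png')[183:200,178:198].astype(int).min(2); yy,xx=np.where(ti>90+0*ti); 
o2,v2,_=rays('top',(186.8,189)); print('tri white line',two(o1,v1[0],o2,v2[0]))
E
```

```text
bar top 989 [0.5448 0.2413 0.1094] 0.0010995611475029744
rect mm ((545.4806518554688, 240.36529541015625), (13.992364883422852, 43.447872161865234), 33.06075668334961) [[527.7999877929688, 254.8000030517578], [551.5, 218.3000030517578], [563.2000122070312, 226.0], [539.5, 262.3999938964844]]
line 180 [0.5519 0.2304 0.11  ] -52.58857024890495
ring ((551.4662475585938, 234.94320678710938), 76.80812072753906)
(279, 151) [-0.0038  0.0422] 95.1
(291, 164) [0.0113 0.0377] 73.3
(297, 180) [0.0236 0.0281] 50.0
(297, 196) [0.0315 0.0155] 26.2
(289, 211) [ 0.0326 -0.0003] -0.5
(275, 222) [ 0.027  -0.0159] -30.5
(257, 212) [ 0.0005 -0.0046] -84.3
(241, 224) [ 0.0006 -0.0333] -89.0
tri white line (array([0.5515289 , 0.22885066, 0.10402035]), np.float64(0.0028715016927010175))
```

Bar top measures 14 × 43 mm at a height of 0.109, as expected, with its centre at (0.5455, 0.2404) and its direction −57° (click 6). Next I descend at yaw 123.

```bash
python3 -m crank '[[0,0,0,-0.056,5],[0,0,0,0,5]]' >/dev/null; python3 -c "from h import *;to(.5455,.2404,.254,123)"
```

```text
t 3.87 pos [0.5475 0.2274 0.3612] rot [180.   0. 123.] q7 -11 w 0.050
shift cm [ 1.2   0.54 10.71] spin rad 0.0
```

```bash
python3 -m crank '[[0.6,0.27,0,0,5],[0.6,0.27,2,0,5],[0,0,3,0,5],[0,0,3,0,5],[0,0,2,0,5],[0,0,0.7,0,5],[0,0,0,0,5]]'
python3 -c "from h import *;to(.5455,.2404,.254,123)"
```

```text
t: 4.45
tool_pos: [0.5451, 0.2416, 0.2529]
eef_rot: [-179.9, -0.0, 123.0]
contact_force: [-0.3, 0.1, 0.3]
width: 0.0499
gripper_force: 0.0
t 4.45 pos [0.5451 0.2416 0.2529] rot [-179.9   -0.   123. ] q7 -16 w 0.050
shift cm [-0.12 -0.03 -0.11] spin rad -0.001
```

```bash
python3 -m crank '[[-0.1,0,-0.1,0,2.5],[0,0,0,0,0.5],[0,0,0,0,0.5],[0,0,0,0,0.5],[0,0,0,0,0.5],[0,0,0,0,0.5]]'; python3 -c "from h import *;to(.5455,.2404,.254,123);print(get_state()['ft_torque'])"
```

```text
t: 4.95
tool_pos: [0.5451, 0.2402, 0.2562]
eef_rot: [-179.9, 0.0, 123.0]
contact_force: [-14.0, -8.7, 20.3]
width: 0.0131
gripper_force: 59.7
t 4.95 pos [0.5451 0.2402 0.2562] rot [-179.9    0.   123. ] q7 -16 w 0.013
shift cm [-0.    0.04  0.22] spin rad 0.0
[-1.81663373  3.0420691   0.03773358]
```

```bash
python3 -m crank '[[0,0,0,0,2.5],[0,0,0,0,2.5],[0,-0.1,-0.2,0,2.5],[0,0,0,0,0.5],[0,0,0,0,0.5],[0,0,0,0,0.5],[0,0,0,0,0.5],[0,0,0,0,0.5]]'; python3 -c "from h import *;to(.5455,.2404,.254,123);print(get_state()['ft_torque'])"
```

```text
t: 5.62
tool_pos: [0.5447, 0.2401, 0.2576]
eef_rot: [-180.0, 0.0, 123.0]
contact_force: [-8.8, -4.5, 16.4]
width: 0.0128
gripper_force: 59.0
t 5.62 pos [0.5447 0.2401 0.2576] rot [-180.    0.  123.] q7 -16 w 0.013
shift cm [-0.02  0.09  0.36] spin rad 0.001
[-1.04337615  1.73480333  0.00335504]
```

```bash
python3 -m crank '[[0,-0.05,0,-0.1,0.5],[0,0,0,-0.115,0.5],[0,0,0,-0.115,0.5],[0,0,0,-0.115,0.5],[0,0,0,-0.115,0.5],[0,0,0,-0.115,0.5],[0,0,0,-0.115,0.5],[0,0,0,-0.115,0.5]]'
python3 -c "from h import *;to(.5447,.2401,.2576,195);print(get_state()['ft_torque'])"
```

```text
t: 6.28
tool_pos: [0.5441, 0.2394, 0.2576]
eef_rot: [-179.9, -0.1, 175.2]
contact_force: [-12.8, -10.7, 20.3]
width: 0.013
gripper_force: 59.8
t 6.28 pos [0.5441 0.2394 0.2576] rot [-1.799e+02 -1.000e-01  1.752e+02] q7 24 w 0.013
shift cm [-0.06  0.08 -0.  ] spin rad -0.346
[-2.29969038  2.88719619 -0.08847353]
```

```bash
python3 -m crank '[[0,0,0,-0.115,0.5],[0,0,0,-0.115,0.5],[0,0,0,-0.116,0.5],[0,0,0,0,0.5],[0,0,0,0,0.5]]'
python3 -c "from h import *;to(.5447,.2401,.2576,195);print(get_state()['ft_torque'])"
```

```text
t: 6.7
tool_pos: [0.5441, 0.239, 0.2576]
eef_rot: [-179.9, -0.1, -165.3]
contact_force: [-13.1, -13.4, 24.2]
width: 0.0134
gripper_force: 60.2
t 6.70 pos [0.5441 0.239  0.2576] rot [-1.799e+02 -1.000e-01 -1.653e+02] q7 41 w 0.013
shift cm [-0.09  0.09 -0.  ] spin rad -0.004
[-2.59080912  2.84874268  0.18314752]
```

```bash
python3 -m crank '[[0,0,0,0,3],[0,0,0,0,4],[0,0,0,0,4],[0,0,0,0,4],[0,0,-2,0,4],[0,0,-3,0,4],[0,0,-4,0,4],[0,0,-3,0,4]]'
python3 - <<'E'
from h import *
s=get_state(); p,d=grab_frame('wrist'); save(p,'w2.png')
to(.68,-.25,.4,100)
ys,xs=np.mgrid[100:300,150:370]; px=np.c_[xs.ravel(),ys.ravel()]
P=depthpts('wrist',px,d,s); C=p[px[:,1],px[:,0]].astype(int)
top=(P[:,2]>.104)&(P[:,2]<.118)&(np.hypot(P[:,0]-.5455,P[:,1]-.2404)<.04); q=P[top]
r=cv2.minAreaRect((q[:,:2]*1000).astype(np.float32)); b=cv2.boxPoints(r); e=max(b[1]-b[0],b[2]-b[1],key=np.linalg.norm); print(r,np.degrees(np.arctan2(e[1],e[0])))
w=top&(C.min(1)>130); print(w.sum(),P[w].mean(0))
# stage, top view: bits
d=np.load('top0d.npy'); ys,xs=np.mgrid[140:245,295:375]; px=np.c_[xs.ravel(),ys.ravel()]; P=depthpts('top',px,d)
h=P[(P[:,2]>.088)]; print('handle',len(h),h.mean(0).round(4),h[:,2].max(), cv2.minAreaRect((h[:,:2]*1000).astype(np.float32)))
st=P[(P[:,2]>.036)&(P[:,2]<.05)]; print('stage',cv2.minAreaRect((st[:,:2]*1000).astype(np.float32)))
E
```

```text
t: 7.37
tool_pos: [0.5444, 0.2402, 0.3792]
eef_rot: [179.9, 0.0, -165.2]
contact_force: [0.4, 0.3, 0.9]
width: 0.0398
gripper_force: 0.0
t 7.42 pos [0.5446 0.2408 0.3843] rot [ 179.8    0.4 -165.3] q7 47 w 0.040
shift cm [ -0.62 -50.91  -1.71] spin rad 1.653
((545.0614624023438, 240.0906524658203), (43.35258865356445, 13.818785667419434), 15.0634183883667) 15.063423
144 [0.55653201 0.24324462 0.10999544]
handle 112 [ 0.5603 -0.1717  0.4788] 1.1916904782150775 ((513.0465087890625, -152.9202117919922), (44.91633605957031, 462.6600341796875), 59.353004455566406)
stage ((597.815673828125, -216.821533203125), (281.86785888671875, 180.74183654785156), 7.443502426147461)
```

The knob bar is now at +15.06°, a change of 72.06°, which is exactly three clicks. The stage centre is at (0.598, −0.217) with yaw 7.4°. Next I go over the stage at yaw 187.4.

```bash
python3 -m crank '[[0,0,0,0.12,4],[0,0,0,0.007,4]]' >/dev/null; python3 - <<'E'
from h import *
to(.64,-.23,.40,187.44)
im=cv2.imread('pics/top0.png');d=np.load('top0d.npy')
ys,xs=np.mgrid[80:140,325:385]; P=depthpts('top',np.c_[xs.ravel(),ys.ravel()],d); k=(P[:,2]>.02)&(P[:,2]<.6); print('back thing',P[k].min(0),P[k].max(0))
E
```

```text
t 7.58 pos [0.5445 0.2401 0.3773] rot [ 1.800e+02  1.000e-01 -1.729e+02] q7 41 w 0.040
shift cm [ -3.66 -47.82  -2.28] spin rad -0.006
back thing [ 0.78471481 -0.32950209  0.0201603 ] [ 0.92284379 -0.23105039  0.10426519]
```

```bash
python3 -m crank '[[-0.3,-4,-1,0,4],[-0.3,-4,-1,0,4],[-0.3,-4,-0.3,0,4],[-0.3,-4,0,0,4],[-0.3,-4,0,0,4],[-0.3,-4,0,0,4],[-0.3,-4,0,0,4],[-0.3,-4,0,0,4]]'
python3 -m crank '[[-0.3,-4,0,0,4],[-0.3,-4,0,0,4],[-0.3,-4,0,0,4],[-0.3,-3.8,0,0,4],[0,0,0,0,4],[0,0,0,0,4]]'
python3 - <<'E'
from h import *
to(.64,-.23,.40,187.44)
s=get_state(); p,d=grab_frame('wrist'); save(p,'w3.png'); np.save('w3d.npy',d); np.save('w3s.npy',s,allow_pickle=True)
E
```

```text
t: 8.25
tool_pos: [0.61, -0.0763, 0.3992]
eef_rot: [180.0, -0.0, -172.4]
contact_force: [0.8, 0.5, 0.1]
width: 0.04
gripper_force: 0.0
t: 8.75
tool_pos: [0.6422, -0.2311, 0.3983]
eef_rot: [180.0, -0.1, -172.6]
contact_force: [0.8, -0.3, -0.2]
width: 0.0396
gripper_force: 0.0
t 8.75 pos [ 0.6422 -0.2311  0.3983] rot [ 1.800e+02 -1.000e-01 -1.726e+02] q7 92 w 0.040
shift cm [ 0.2   0.14 -0.17] spin rad 0.0
```

View pics/w3.png

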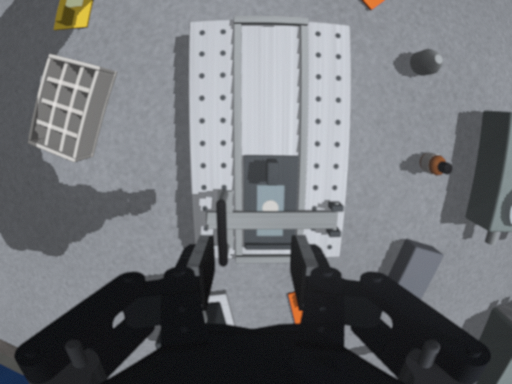

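The stage is seen from near (top of picture) to far. The stop is at (270,20), the tab at (272,172), the bar along row 220, the hinge at (335,220), and the handle rod at (222,225) spanning rows 185–265. I'll measure these now.

```bash
cat > m.py <<'E'
from h import *
a=np.radians(7.44); U=np.array([np.cos(a),np.sin(a)]); V=np.array([-U[1],U[0]]); C0=np.array([.5978,-.2168])
def sf(P): return np.c_[(P[:,:2]-C0)@U,(P[:,:2]-C0)@V,P[:,2]]
def world(u,v): return C0+u*U+v*V
E
python3 - <<'E'
from m import *
s=np.load('w3s.npy',allow_pickle=True).item(); im=cv2.imread('pics/w3.png'); d=np.load('w3d.npy')
ys,xs=np.mgrid[5:262,185:360]; px=np.c_[xs.ravel(),ys.ravel()]; P=depthpts('wrist',px,d,s); S=sf(P); c=im[px[:,1],px[:,0]].astype(int).max(1)
def show(n,k):
    q=S[k]; print(n,k.sum(),'min',np.percentile(q,2,0).round(4),'max',np.percentile(q,98,0).round(4),'med',np.median(q,0).round(4))
st=(S[:,2]>.036)&(S[:,2]<.0445); show('plate',st); r=cv2.minAreaRect((P[st][:,:2]*1000).astype(np.float32)); print(r)
H=(S[:,2]>.085)&(S[:,2]<.115)&(px[:,0]<235); show('handle',H)
q=P[H]; w=q[:,:2]-q[:,:2].mean(0); u=np.linalg.svd(w)[2][0]; print('handle dir',np.degrees(np.arctan2(u[1],u[0])))
T=(S[:,2]>.066)&(S[:,2]<.09)&(abs(px[:,0]-271)<20)&(px[:,1]<200); show('tab',T)
B=(S[:,2]>.052)&(S[:,2]<.064)&(abs(px[:,1]-219)<14)&(px[:,0]>235)&(px[:,0]<318); show('bar',B)
hg=(S[:,2]>.05)&(px[:,0]>320)&(px[:,1]>195)&(px[:,1]<242); show('hinge',hg)
sp=(S[:,2]>.0485)&(S[:,2]<.056)&(px[:,1]<40); show('stop',sp)
ca=(c<80)&(S[:,2]>.04)&(S[:,2]<.056)&(abs(px[:,0]-271)<32)&(px[:,1]>145)&(px[:,1]<205); show('carrier near',ca)
# two-view ray check of handle and tab vs top
for n,a,b in (('handle',(222,225),(347.4,159.5)),('tab top',(272,172),(331.8,180.5))):
    o1,v1,_=rays('wrist',a,s);o2,v2,_=rays('top',b);p,e=two(o1,v1[0],o2,v2[0]);print(n,p.round(4),sf(p[None]).round(4),e.round(4))
E
```

```text
plate 25242 min [-0.131  -0.0859  0.04  ] max [0.1262 0.0875 0.0432] med [-0.0361 -0.0003  0.0416]
((599.3228759765625, -215.50233459472656), (280.4430847167969, 181.27133178710938), 7.413687229156494)
handle 636 min [ 0.0519 -0.0535  0.0945] max [ 0.1143 -0.0439  0.101 ] med [ 0.0805 -0.0484  0.0992]
handle dir 6.9235916472462105
tab 293 min [ 0.0179 -0.0042  0.0678] max [0.0414 0.0068 0.0791] med [0.0297 0.0013 0.0773]
bar 1473 min [ 0.0768 -0.0351  0.0529] max [0.0964 0.0535 0.0585] med [0.0859 0.008  0.057 ]
hinge 520 min [0.066  0.0589 0.0512] max [0.1045 0.0818 0.0628] med [0.0849 0.0712 0.0571]
stop 545 min [-0.1383 -0.0376  0.049 ] max [-0.1304  0.039   0.0532] med [-0.1341  0.0006  0.0514]
carrier near 380 min [ 0.0203 -0.0229  0.0462] max [ 0.0447 -0.0043  0.0492] med [ 0.0326 -0.0131  0.0476]
handle [ 0.6864 -0.2555  0.085 ] [[ 0.0829 -0.0499  0.085 ]] 0.0036
tab top [ 0.6237 -0.2122  0.0697] [[0.0263 0.0012 0.0697]] 0.0062
```

```bash
python3 -c "
from m import *
w=world(.083,-.0487);print(w);to(*w,.2505,187.0)"
```

```text
[ 0.68640728 -0.2543425 ]
t 8.80 pos [ 0.6423 -0.2294  0.3987] rot [ 1.799e+02 -1.000e-01 -1.724e+02] q7 92 w 0.040
shift cm [-4.06 -3.07 14.81] spin rad 0.01
```

```bash
python3 -m crank '[[-2,-1.5,2,0,4],[-2,-1.5,3,0,4],[0,0,3,0,4],[0,0,3,0,4],[0,0,2,0,4],[0,0,0,0,4],[0,0,0,0,4]]' >/dev/null;  python3 -c "from h import *;to(.6864,-.2543,.2515,187.2);print(get_state()['contact_force'])"
```

```text
t 9.38 pos [ 0.686  -0.2528  0.2697] rot [ 179.9   -0.  -172.4] q7 94 w 0.040
shift cm [-0.02 -0.15  1.82] spin rad 0.007
[0.09053589 0.37529763 0.85232767]
```

```bash
python3 -m crank '[[0,-0.15,1,0,4],[0,0,0.8,0,4],[0,0,0,0,1.5],[0,0,0,0,0.3],[0,0,0,0,0.3],[0,0,0,0,0.3],[0,0,0,0,0.3],[0,0,0,0,0.3]]';  python3 -c "from h import *;to(.6864,-.2543,.2515,187.2);print(get_state()['contact_force'])"
```

```text
t: 10.05
tool_pos: [0.6861, -0.2558, 0.2523]
eef_rot: [-179.9, 0.0, -172.6]
contact_force: [0.6, -6.4, 3.1]
width: 0.0078
gripper_force: 58.7
t 10.05 pos [ 0.6861 -0.2558  0.2523] rot [-179.9    0.  -172.6] q7 94 w 0.008
shift cm [-0.05  0.15  0.08] spin rad 0.004
[ 0.63475731 -6.43537415  3.05483198]
```

```bash
python3 -m crank '[[0,0.71,-1.70,0,0.3],[0,0.93,-1.58,0,0.3],[0,1.15,-1.44,0,0.3],[0,1.34,-1.26,0,0.3]]'; python3 -m crank '[[0,1.50,-1.07,0,0.3],[0,1.63,-0.85,0,0.3],[0,1.74,-0.61,0,0.3],[0,1.80,-0.36,0,0.3]]'; python3 -c "from h import *;to(.6864,-.2543,.2515,187.2);print(get_state()['contact_force'])"
```

```text
t: 10.38
tool_pos: [0.6807, -0.2157, 0.3132]
eef_rot: [-179.8, 0.1, -172.7]
contact_force: [5.3, -10.7, 4.0]
width: 0.0075
gripper_force: 58.5
t: 10.72
tool_pos: [0.6719, -0.1485, 0.3422]
eef_rot: [-179.9, 0.1, -172.6]
contact_force: [6.2, -2.2, -9.1]
width: 0.0078
gripper_force: 61.3
t 10.72 pos [ 0.6719 -0.1485  0.3422] rot [-1.799e+02  1.000e-01 -1.726e+02] q7 83 w 0.008
shift cm [ -0.06 -10.66   9.1 ] spin rad 0.003
[ 6.20509346 -2.15516721 -9.10952265]
```

```bash
python3 -m crank '[[0,1.84,-0.11,0,0.3],[0,1.83,0.15,0,0.3],[0,1.80,0.40,0,0.3],[0,1.72,0.65,0,0.3],[0,0,0,0,0.3]]'; python3 - <<'E'
from m import *
s=get_state(); p,d=grab_frame('scene'); print(s['contact_force'],sf(s['tool_pos'][None]), 'handle z',s['tool_pos'][2]-.155)
cv2.imwrite('pics/s4.png',cv2.resize(cv2.cvtColor(p,4)[120:290,110:330],None,fx=3,fy=3))
E
```

```text
t: 11.13
tool_pos: [0.6625, -0.0734, 0.3292]
eef_rot: [179.9, 0.0, -172.3]
contact_force: [2.1, 6.9, 3.7]
width: 0.0075
gripper_force: 62.2
[2.08725659 6.94355028 3.72551555] [[0.08273039 0.13381238 0.32919355]] handle z 0.17419354676243656
```

View pics/s4.png

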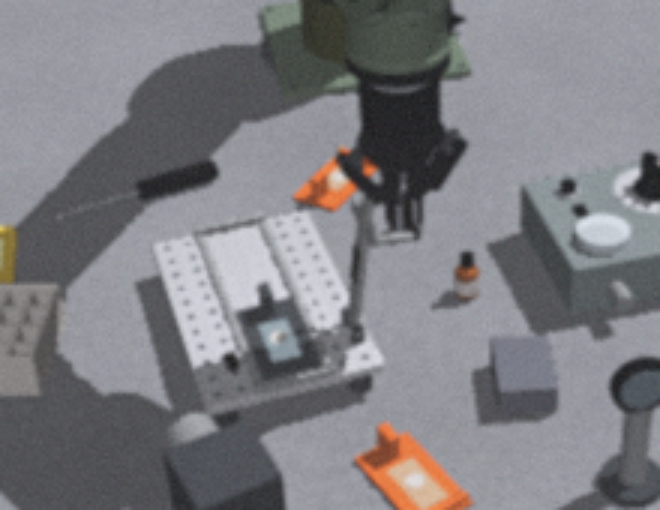

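The scene view shows the clamp bar standing up, slightly past vertical, at about (360,270) in the crop. The gripper is on the handle at (395,230), the carrier lies flat under the open space, and the bystanders are in place. The angle works out to about 1.69 rad, so I release and lift.

```bash
python3 -m crank '[[0,0,0,0,2.2],[0,0,0,0,2.2],[0,0,0,0,2.2],[0,0,-2,0,2.2],[0,0,-3,0,2.2],[0,0,-3,0,2.2],[0,0,-2,0,2.2],[0,0,0,0,2.2]]'; python3 -c "
from m import *
w=world(.0297,.0013);print(w);to(*w,.30,187.44);print(get_state()['contact_force'])"
```

```text
t: 11.85
tool_pos: [0.6627, -0.077, 0.4336]
eef_rot: [-180.0, 0.3, -172.6]
contact_force: [-0.1, -1.1, -0.1]
width: 0.0219
gripper_force: 0.0
[ 0.62708162 -0.21166515]
t 11.85 pos [ 0.6627 -0.077   0.4336] rot [-180.     0.3 -172.6] q7 79 w 0.022
shift cm [  5.33 -12.88  13.34] spin rad -0.001
[-0.06356457 -1.13578281 -0.11718793]
```

```bash
python3 -m crank '[[1.3,-3.2,0,0,3.6],[1.3,-3.2,0,0,3.6],[1.3,-3.2,0,0,3.6],[1.4,-3.2,0,0,3.6],[0,0,3,0,3.6],[0,0,3,0,3.6],[0,0,0,0,3.6],[0,0,0,0,3.6]]'; python3 - <<'E'
from m import *
s=get_state(); p,d=grab_frame('wrist'); save(p,'w5.png')
ys,xs=np.mgrid[5:330,120:400]; px=np.c_[xs.ravel(),ys.ravel()]; P=depthpts('wrist',px,d,s); S=sf(P)
def show(n,k):
    q=S[k]; print(n,k.sum(),'min',np.percentile(q,2,0).round(4),'max',np.percentile(q,98,0).round(4))
T=(S[:,2]>.072)&(S[:,2]<.085)&(abs(S[:,0]-.03)<.03)&(abs(S[:,1])<.025); show('tab',T); q=P[T]
print(cv2.minAreaRect((q[:,:2]*1000).astype(np.float32))); c=q.mean(0)
show('clamp',(S[:,2]>.10)&(S[:,2]<.25)&(S[:,1]>.06)&(S[:,1]<.2))
to(*world(.0297,.0013),.226,187.44); print('seen',px[T].mean(0))
E
```

```text
t: 12.52
tool_pos: [0.6267, -0.2109, 0.3691]
eef_rot: [179.9, -0.1, -172.5]
contact_force: [0.6, -0.5, 0.6]
width: 0.0362
gripper_force: 0.0
tab 342 min [ 0.0181 -0.0037  0.0729] max [0.0413 0.0073 0.079 ]
((627.11376953125, -211.12289428710938), (23.850191116333008, 11.036540985107422), 7.325153350830078)
clamp 968 min [0.0518 0.0775 0.1021] max [0.0913 0.1008 0.1974]
t 12.57 pos [ 0.627  -0.2106  0.3705] rot [ 180.     0.  -172.5] q7 87 w 0.036
shift cm [ 1.000e-02 -1.100e-01  1.445e+01] spin rad 0.0
seen [249.99415205 192.97076023]
```

View pics/w5.png

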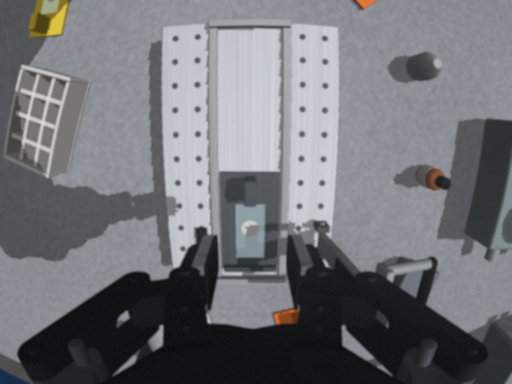

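The tab is at (250,193), measuring 24 × 11 mm at yaw 7.3° and centred at (0.6271, −0.2111). The clamp stands up at right, around (340–430, 260). I'll descend and pinch the tab.

```bash
python3 -m crank '[[0,-0.05,3,0,3.6],[0,0,3,0,3.6],[0,0,3,0,3.6],[0,0,3,0,3.6],[0,0,1.6,0,3.6],[0,0,0,0,3.6],[0,0,0,0,3.6]]';  python3 -c "from h import *;to(.6271,-.2111,.226,187.4)"
```

```text
t: 13.15
tool_pos: [0.6274, -0.211, 0.2351]
eef_rot: [-180.0, 0.1, -172.5]
contact_force: [0.3, 1.0, 1.0]
width: 0.0362
gripper_force: 0.0
t 13.15 pos [ 0.6274 -0.211   0.2351] rot [-1.800e+02  1.000e-01 -1.725e+02] q7 82 w 0.036
shift cm [ 0.04 -0.    0.91] spin rad 0.001
```

```bash
python3 -m crank '[[0,0,0.9,0,3.6],[0,0,0,0,2.4],[0,0,0,0,2.0],[0,0,0,0,1.0],[0,0,0,0,0.8],[0,0,0,0,0.8],[0,0,0,0,0.8]]';  python3 -c "from h import *;to(.6271,-.2111,.226,187.4)"
```

```text
t: 13.73
tool_pos: [0.627, -0.2114, 0.2255]
eef_rot: [-180.0, 0.1, -172.6]
contact_force: [-1.6, -1.2, 7.3]
width: 0.0105
gripper_force: 59.1
t 13.73 pos [ 0.627  -0.2114  0.2255] rot [-1.800e+02  1.000e-01 -1.726e+02] q7 81 w 0.011
shift cm [-0.01  0.02 -0.05] spin rad 0.001
```

```bash
python3 -m crank '[[0.8,0,0,0,0.8],[1.5,0,0,0,0.8],[1.5,0,0,0,0.8],[1.5,0,0,0,0.8]]'; python3 -m crank '[[1.5,0,0,0,0.8],[1.5,0,0,0,0.8],[1.5,0,0,0,0.8],[1.5,0,0,0,0.8],[1.2,0,0,0,0.8],[0.6,0,0,0,0.8],[0,0,0,0,0.8]]';  python3 -c "from m import *;to(*world(-.116,.0013),.226,187.4)"
```

```text
t: 14.07
tool_pos: [0.5742, -0.2181, 0.2255]
eef_rot: [-180.0, 0.2, -172.5]
contact_force: [4.1, -1.3, 3.8]
width: 0.0112
gripper_force: 59.1
t: 14.65
tool_pos: [0.4962, -0.2286, 0.2254]
eef_rot: [-180.0, -0.0, -172.6]
contact_force: [-10.4, -0.4, 18.7]
width: 0.0108
gripper_force: 61.3
t 14.65 pos [ 0.4962 -0.2286  0.2254] rot [-180.    -0.  -172.6] q7 72 w 0.011
shift cm [ 1.37 -0.02 -0.06] spin rad 0.001
```

```bash
python3 -m crank '[[0.4,0,0,0,0.8],[0.4,0,0,0,0.8],[0.2,0,0,0,0.8],[0,0,0,0,0.8]]'; python3 -m crank '[[0.2,0,0,0,0.8],[0,0,0,0,0.8]]'; python3 -m crank '[[0.2,0,0,0,0.8],[0,0,0,0,0.8]]'; python3 -c "from m import *;to(*world(-.116,.0013),.226,187.4)"
```

```text
t: 14.98
tool_pos: [0.4876, -0.2295, 0.2254]
eef_rot: [-180.0, 0.1, -172.5]
contact_force: [2.1, 0.9, 11.4]
width: 0.011
gripper_force: 60.0
t: 15.15
tool_pos: [0.4858, -0.2296, 0.2254]
eef_rot: [-180.0, 0.2, -172.5]
contact_force: [3.4, 0.8, 9.1]
width: 0.011
gripper_force: 59.8
t: 15.32
tool_pos: [0.4838, -0.2299, 0.2254]
eef_rot: [-180.0, 0.2, -172.5]
contact_force: [3.9, 0.3, 7.9]
width: 0.0112
gripper_force: 59.8
t 15.32 pos [ 0.4838 -0.2299  0.2254] rot [-180.     0.2 -172.5] q7 71 w 0.011
shift cm [ 0.13 -0.05 -0.06] spin rad 0.001
```

Not at the stop yet, so I'll advance until the force rises.

```bash
python3 -m crank '[[0.15,0,0,0,0.8],[0,0,0,0,0.8]]'|sed -n 2,4p; python3 -m crank '[[0.15,0,0,0,0.8],[0,0,0,0,0.8]]'|sed -n 2,4p; python3 -m crank '[[0.15,0,0,0,0.8],[0,0,0,0,0.8]]'|sed -n 2,4p
```

```text
tool_pos: [0.4824, -0.2301, 0.2254]
eef_rot: [-180.0, 0.2, -172.5]
contact_force: [5.0, 1.0, 9.7]
tool_pos: [0.4816, -0.2301, 0.2255]
eef_rot: [-180.0, 0.3, -172.5]
contact_force: [11.5, 0.1, 4.3]
tool_pos: [0.4807, -0.2302, 0.2257]
eef_rot: [-180.0, 0.4, -172.5]
contact_force: [15.9, 1.2, 0.5]
```

```bash
python3 -m crank '[[0.15,0,0.05,0,0.8],[0,0,0,0,0.8]]'|sed -n 2,4p; python3 -m crank '[[0,0,0,0,2.4],[0,0,0,0,3],[0,0,0,0,3],[0,0,-1,0,3],[0,0,-3,0,3],[0,0,-4,0,3],[0,0,-4,0,3],[0,0,0,0,3]]'
python3 - <<'E'
from m import *
s=get_state(); p,d=grab_frame('wrist'); save(p,'w6.png'); np.save('w6d.npy',d); np.save('w6s.npy',s,allow_pickle=True)
ys,xs=np.mgrid[5:330,120:400]; px=np.c_[xs.ravel(),ys.ravel()]; P=depthpts('wrist',px,d,s); S=sf(P)
def show(n,k):
    q=S[k]; print(n,k.sum(),'min',np.percentile(q,2,0).round(4),'max',np.percentile(q,98,0).round(4),'med',np.median(q,0).round(4))
T=(S[:,2]>.072)&(S[:,2]<.085)&(abs(S[:,0]+.11)<.04)&(abs(S[:,1])<.03); show('tab',T)
show('stop',(S[:,2]>.0485)&(S[:,2]<.056)&(S[:,0]<-.125)&(abs(S[:,1])<.035))
c=p[px[:,1],px[:,0]].max(1); k=(c<90)&(abs(S[:,1])<.028)&(S[:,2]>.04)&(S[:,2]<.06); show('plate',k)
show('clamp',(S[:,2]>.10)&(S[:,2]<.25)&(S[:,1]>.06)&(S[:,1]<.2))
E
```

```text
tool_pos: [0.4801, -0.2302, 0.2257]
eef_rot: [-180.0, 0.6, -172.5]
contact_force: [23.8, 0.6, 5.4]
t: 16.65
tool_pos: [0.4777, -0.2304, 0.3508]
eef_rot: [-179.8, 0.4, -172.5]
contact_force: [0.4, 0.6, 0.5]
width: 0.0301
gripper_force: 0.0
tab 376 min [-0.1275 -0.0017  0.0747] max [-0.1049  0.0094  0.0789] med [-0.1167  0.0034  0.0773]
stop 730 min [-0.1386 -0.0334  0.0487] max [-0.1275  0.0337  0.053 ] med [-0.1347  0.0006  0.0515]
plate 1130 min [-0.1274 -0.0258  0.0463] max [-0.0264  0.0253  0.0564] med [-0.1027 -0.0098  0.048 ]Traceback (most recent call last):
  File "<stdin>", line 9, in <module>
  File "<stdin>", line 5, in show
    return _quantile_unchecked(
        a, q, axis, out, overwrite_input, method, keepdims, weights)
    return _ureduce(a,
                    func=_quantile_ureduce_func,
    ...<5 lines>...
                    overwrite_input=overwrite_input,
                    method=method)
    r = func(a, **kwargs)
    result = _quantile(arr,
                       quantiles=q,
    ...<2 lines>...
                       out=out,
                       weights=wgt)
    slices_having_nans = np.isnan(arr[-1, ...])
                                  ~~~^^^^^^^^^
IndexError: index -1 is out of bounds for axis 0 with size 0
```

View pics/w6.png

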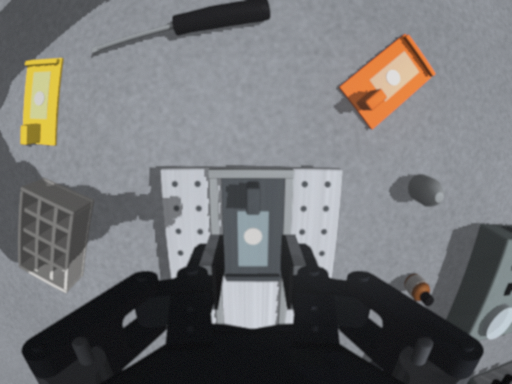

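The carrier's near edge meets the stop at row 180, with the tab at (252,197). The tab centre is at u = −0.117 against an expected −0.116, the plate is flat, and the tab top is still at 0.077. Last check is the clamp, the knob and the bystanders from the fixed cameras.

```bash
python3 -m crank '[[1,0,-4,0,3],[2,0,-3,0,3],[2,0,0,0,3],[0,0,0,0,3]]' | sed -n 1,4p; python3 - <<'E'
from m import *
print(get_state()['contact_force'])
a=cv2.imread('pics/top0.png'); p,d=grab_frame('top'); b=cv2.cvtColor(p,4)
q,_=grab_frame('scene'); c=cv2.cvtColor(q,4)
ys,xs=np.mgrid[120:245,240:375]; P=depthpts('top',np.c_[xs.ravel(),ys.ravel()],d); S=sf(P)
k=(S[:,2]>.1)&(S[:,2]<.25)&(S[:,0]>.04)&(S[:,0]<.125)&(S[:,1]>.05)&(S[:,1]<.18); print('clamp',k.sum(),S[k].min(0),S[k].max(0))
cv2.imwrite('pics/fin.png',np.vstack([cv2.resize(np.hstack([a[70:300,90:440],b[70:300,90:440]]),(800,263)),cv2.resize(c[120:310,80:430],None,fx=800/350,fy=1.75)[:335]]))
E
```

```text
t: 17.03
tool_pos: [0.4249, -0.2379, 0.415]
eef_rot: [-179.9, -0.1, -172.6]
contact_force: [-1.6, -1.4, -1.7]
[-1.60608316 -1.42170654 -1.70080696]
clamp 214 [0.04862597 0.07756271 0.11906269] [0.11999803 0.13706955 0.20127822]
```

View pics/fin.png

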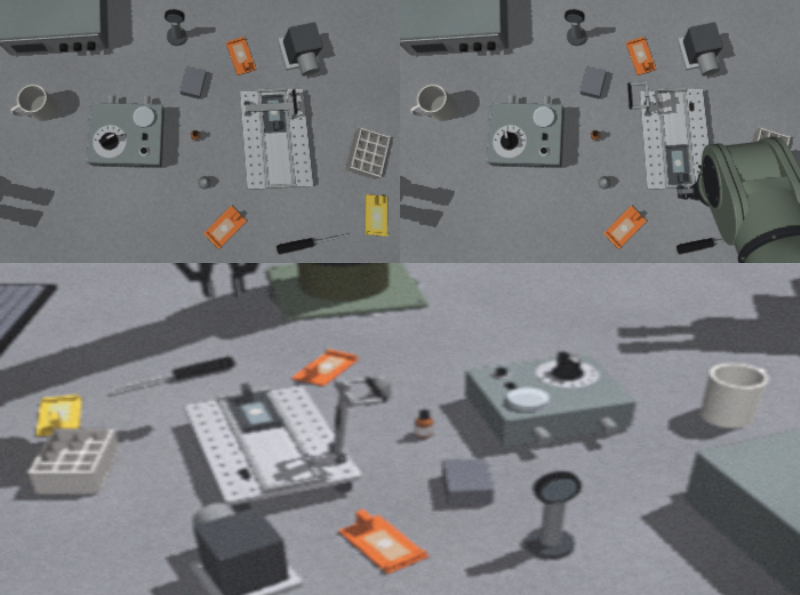

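The clamp is standing up (handle at v ≈ 0.134), the carrier is at the stop, the knob points to its new click, and the bystanders haven't moved. Handing in.

```bash
python3 -c "from cell import *;print(close_job())"
```

```text
the job is handed in; nothing more can be done
None
```

Job handed in at about 17 s of the 61 s: the knob is three clicks anticlockwise (click 6 to 3, measured turn 72.06°), the clamp is left standing up at about 1.69 rad, the carrier is against the near stop, and the bystanders look unmoved in the final pictures.

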